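Fit the reel spindle in its stand and lock it

ROBOT

A 6-joint arm with a two-finger parallel gripper is mounted at the origin on the work surface; the furniture and walls round the work are solid. World frame = base frame: x ahead of the robot, y to its left, z up, the work surface at z = 0. Lengths are in m, angles in rad, forces in N, time in s.
With the tool pointing down it reaches from about 0.25 to 0.725 m from the base axis. Payload 4 kg.
Tool frame: the origin (TCP) lies on the centre line of the jaws, within the pads' length; the fingertips stand ahead of it and the grasp point (between the pads) lies 11 mm behind it (bot.tip_extent is the z of the fingertips in the tool frame, in m); z points along the fingers, y is the direction in which the jaws open and shut (so a half turn about z gives the same grasp; the last joint's range is limited). The gripper opens to 85 mm and grips with 20 to 120 N. Pads are 22 mm wide; open, the fingers measure 114 mm over their backs; the gripper's body (76 mm by 85 mm) begins 54 mm behind the grasp point. The pads swing forward as they close: fully open they stand 13 mm farther back than shut.
Start: joints at [-1.279, 0.241, 0.005, 1.335, 0, 1.571], TCP at [0.144, -0.479, 0.206] pointing down, gripper open.
Joint ranges: [-2.72, 2.72], [-1.05, 1.87], [-1.09, 1.28], [-1.99, 2.15], [-1.42, 1.44], [-3.14, 3.14]. Speed limits (rad/s): [2.79, 2.79, 3.14, 3.14, 3.14, 3.14].

INTERFACE

Orientations are given as a unit quaternion [x, y, z, w].
In Python, from workcell import bot gives the robot as it stands.
- The arm moves only by the shell command python3 -m jog 'ROWS'. ROWS is JSON, a list that holds one entry, the list of rows, each a list of 7 numbers: the shift along the world's x, y, z in m, then the turn, a rotation vector about the world's x, y, z in degrees, then the closure in counts, from 0 (fully open) to 255 (shut). In form: [[[tx, ty, tz, ax, ay, az, fingers], ...]]. A call has 1 to 10 rows; each row is the pose to reach, as a shift and turn from the pose commanded when the call began; what a row does not reach only later rows make up. A row lasts 1/12 s, in which the tool goes at most 41.7 mm and 7.16 degrees, less where a joint would pass 70% of its speed; a pose out of reach is approached as far as the arm can. A call with a gripper value outside its range is refused whole. The fingers move at their own pace and stop on an object; the grip force is fixed at half the most. Time passes only in rows, so rows that repeat a pose let the fingers close. It gives the time, the measured TCP pose, the force and the opening at its end, in the units of the state.
- bot.get_obs(): the state, without advancing time (a new reading comes with each control period).
- bot.camera(name): name is "scene" or "side" or "wrist"; returns the picture (420x560x3 uint8, blue, green, red); there is no depth.
- bot.camera_model(name): a dict with "K" (3x3 intrinsics, pixels), "T" (4x4, takes a point from camera to world coordinates). Camera axes: x right, y down, z forward; pixel columns grow to the right and rows downward; lengths in m; the calibration is good to about 2 mm. A picture is of the moment at which its call begins: read the wrist's pose just before it. camera_model takes no time and is no camera call; for the wrist camera it gives the pose at the moment of the call.
- bot.job_done(): hands the job in, once; it reports no verdict.
The state is a dict: "clock": time; "joint_pos": joint angles; "joint_vel": joint speeds; "tau": joint torques, N m; "eef_pos": TCP position; "tool_rot": TCP orientation; "ft_force": force on the tool from outside, world axes, zero at the start; "ft_torque": the same for the moment, N m; "grip_width": finger opening in m.
Only numpy, scipy, OpenCV 4.12 (cv2) and the standard library are available. Lean on these libraries where they do the work, as an engineer would, in place of code of your own. Each camera call takes 0.05 s, during which the arm holds its last target. There are 200 camera calls.

TASK

Draw the reel spindle out of its leaning rest and fit it in the bore of the stand: tip its foot in at the half collar edge-first while the spindle still leans, then straighten it upright and slide it fully home. Then swing the stand's keeper bar round over the spindle's flange as far as it goes, and leave the standing bottle and the brush where they are.

Things in the scene. Friction and masses are not known exactly. Their poses are not given: they have to be found in the camera images.
- spindle_grip (a point): where to hold the spindle: on its axis in its plain round grip, 100 mm from the foot, 32 mm above the flange's top; same axes. At the start its shank is in the rest's loose hole and its flange on the rest's sloping face: it leans 25 degrees from vertical, grip end towards the rest's -x, and comes out when pulled at least 60 mm along its axis
- spindle_centre (a point): centre of the loose round steel spindle (about 0.25 kg, 123 mm long), on its axis; its z runs from foot to grip end. From the foot: shank 24 mm diameter, 0 to 60 mm (1.5 mm chamfer at the foot); flange 50 mm diameter, 60 to 68 mm; grip 20 mm diameter, 68 to 123 mm. This point is 61.5 mm from the foot. Its turn about its own axis does not matter
- spindle_foot (a point): centre of the flat end face of the spindle's foot; same axes
- bore_mouth (a point): on the stand's upright bore axis, level with the half collar's top, 73 mm above the table; the stand's axes. Bore and collar are 25.5 mm in diameter. The collar (15 mm high, 50 mm outside) rounds only the far half (+x); at the front the lip is 15 mm lower, so a spindle with its grip end leaning to -x can put its foot in over that lip. Home, the flange sits on the collar, foot 60 mm below this point
- rest: the leaning rest (fixed): aluminium block 56 mm square, 55 mm long, with a 27 mm through hole, leaning 25 degrees towards its -x between two steel cheeks on a base plate 110 x 84 mm; highest edge of the block about 85 mm above the table; origin at the centre of its underside, z up
- keeper (a joint): the stand's flat steel keeper bar on an upright hinge: 0 = fully open (bar points to the stand's -y), growing clockwise seen from above, 1.571 = shut against its stop (bar points to the stand's -x, over the spindle's flange, 2.5 mm above it). Turns lightly, stays where left, and shuts only when the spindle is home
- keeper_hinge (a point): on the keeper's hinge axis, at the top face of the bar (88.5 mm above the table); at 42 mm along x and -19 mm along y from the bore axis in the stand's axes; the axes are the stand's
- keeper_post (a point): centre of the upright round steel post on the free end of the keeper bar, by which it is moved: 11 mm diameter, 32 mm tall above the bar, 75 mm from the hinge axis; this point is 16 mm above the bar's top face, 104.5 mm above the table
- flux_bottle: bystander: plastic dropper bottle, 40 mm diameter, 116 mm tall, standing; origin at its underside
- brush: bystander: black brush 150 mm long lying on the table; origin at its underside
- spindle: the whole spindle: origin at the centre of its foot, same as the foot point
- stand: the spindle's stand (fixed): aluminium block 70 x 64 mm on a steel base plate 135 x 100 mm, with an upright bore and, on the far side, a hinged keeper bar; origin on the bore axis at the table; z up, its front is -x

How it is judged:
On the way, in this order (a step that is already met when the one before it is completed fails the run):
1. the spindle's foot is in the collar edge-first, with the spindle leaning 12 degrees or more (horizontal distance between spindle_foot and bore_mouth below 0.009 m and z of spindle_foot in the frame of bore_mouth below -0.002 m and angle between spindle_centre's own z axis and vertical above 0.21 rad), for 0.1 s.
2. the spindle is upright and fully home in the bore, with the keeper not yet shut (horizontal distance between spindle_foot and bore_mouth below 0.004 m and z of spindle_foot in the frame of bore_mouth below -0.0565 m and angle between spindle_centre's own z axis and vertical below 0.06 rad and value of joint keeper below 1 rad), for 0.1 s.
At the end, for the whole second after the job is handed in: The spindle is upright (within about 3.5 degrees), on the bore axis within 4 mm and down to within 3.5 mm of its seat, at rest, and the keeper is shut over its flange (joint above 1.45 rad) (horizontal distance between spindle_foot and bore_mouth below 0.004 m and z of spindle_foot in the frame of bore_mouth below -0.0565 m and angle between spindle_centre's own z axis and vertical below 0.06 rad and value of joint keeper above 1.45 rad and linear speed of spindle below 0.02 m/s); the robot touches nothing.
It fails at once if the bottle was moved more than 30 mm (distance of flux_bottle from where it was at the start of the episode above 0.03 m).
It fails at once if the brush was moved more than 30 mm (distance of brush from where it was at the start of the episode above 0.03 m).
It also fails if it takes over 70 s, if anything falls off the work surface, if the arm or the gripper's body presses on something with over 40 N, if the wrist force passes 120 N, or if a joint passes its speed limit or range.

## Working session

There is one attempt and no reset: what is moved stays moved. The work goes in short steps, Python scripts to look and compute and a shell command to move; the robot and the scene stay as the last step left them, time stands still between calls to the robot, and variables do not carry over. Pictures are saved under pics/ and viewed, about 8 in all and at most 12, crops included, and the job is handed in when it is done.

```bash
mkdir -p pics; ls; cat > h.py <<'E'
import numpy as np, cv2
from workcell import bot
from scipy.spatial.transform import Rotation as R
def pix(n,p):
    m=bot.camera_model(n);K=np.array(m["K"]);T=np.array(m["T"])
    q=np.linalg.inv(T)@np.r_[p,1];u=K@q[:3];return u[:2]/u[2]
def ray(n,uv,m=None):
    m=m or bot.camera_model(n);K=np.array(m["K"]);T=np.array(m["T"])
    d=T[:3,:3]@np.linalg.solve(K,[uv[0],uv[1],1]);return T[:3,3],d/np.linalg.norm(d)
def onz(n,uv,z,m=None):
    o,d=ray(n,uv,m);return o+d*(z-o[2])/d[2]
def tri(obs):
    A=0;b=0
    for n,uv in obs:
        o,d=ray(n,uv);P=np.eye(3)-np.outer(d,d);A=A+P;b=b+P@o
    return np.linalg.solve(A,b)
def snap(n,f):
    im=bot.camera(n);cv2.imwrite("pics/"+f,im);return im
E
python3 - <<'E'
from h import *
for n in("scene","side","wrist"):
    snap(n,n+"0.png");m=bot.camera_model(n);print(n,np.round(m["K"],1).tolist(),np.round(m["T"],3).tolist())
o=bot.get_obs();print(o["clock"],o["eef_pos"],o["tool_rot"],o["grip_width"],bot.tip_extent)
a=cv2.imread("pics/scene0.png");b=cv2.imread("pics/side0.png")
E
```

```text
pics
scene [[396.6, 0.0, 284.7], [0.0, 396.6, 198.3], [0.0, 0.0, 1.0]] [[0.753, -0.272, 0.6, 0.017], [-0.658, -0.293, 0.693, -0.875], [-0.013, -0.917, -0.399, 0.428], [0.0, 0.0, 0.0, 1.0]]
side [[386.4, 0.0, 271.9], [0.0, 386.4, 203.4], [0.0, 0.0, 1.0]] [[-0.966, -0.159, 0.204, 0.343], [-0.259, 0.591, -0.764, 0.383], [0.001, -0.791, -0.612, 0.643], [0.0, 0.0, 0.0, 1.0]]
wrist [[295.7, 0.0, 278.3], [0.0, 295.7, 207.7], [0.0, 0.0, 1.0]] [[0.287, -0.917, -0.277, 0.213], [-0.958, -0.275, -0.082, -0.458], [-0.001, 0.289, -0.957, 0.372], [0.0, 0.0, 0.0, 1.0]]
0.15 [ 0.14369009 -0.47837368  0.20572211] [ 9.89373481e-01  1.45394228e-01 -1.25461446e-04 -7.85996822e-04] 0.08532582978672293 0.008
```

View pics/scene0.png

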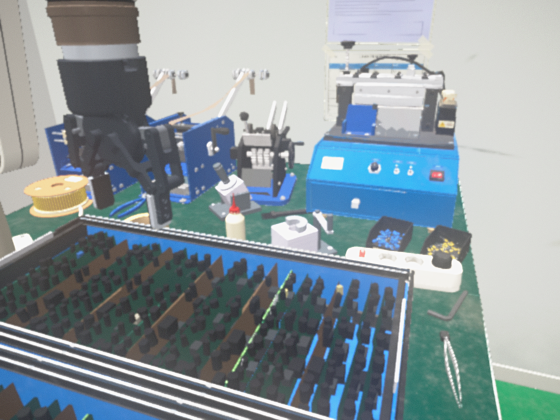

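View pics/side0.png

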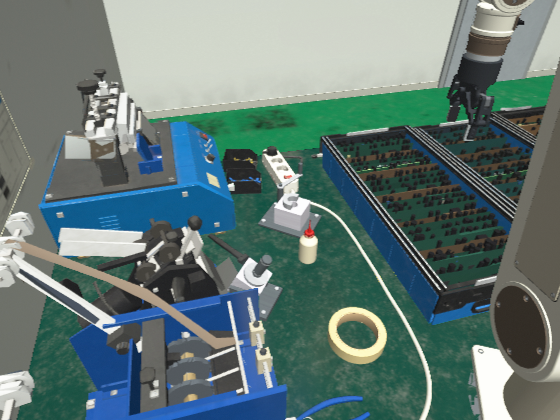

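The scene view shows the rest near (235,190), bottle (236,225), stand (297,235). In the side view they're at (255,280), (308,245) and (292,210). I'll enlarge both.

```bash
python3 - <<'E'
from h import *
a=cv2.imread("pics/scene0.png")[160:270,205:345];b=cv2.imread("pics/side0.png")[165:325,200:330]
a=cv2.resize(a,None,fx=2.85,fy=2.85,interpolation=3);b=cv2.resize(b,None,fx=3.05,fy=3.05,interpolation=3)
c=np.zeros((490,800,3),np.uint8);c[:a.shape[0],:a.shape[1]]=a;c[:b.shape[0],400:400+b.shape[1]]=b[:490]
cv2.imwrite("pics/c0.png",c)
print(a.shape,b.shape)
for n,u in(("scene",(297,225)),("side",(292,210))):print(onz(n,u,0.07))
for n,u in(("scene",(234,183)),("side",(262,268))):print(onz(n,u,0.1))
E
```

```text
(314, 399, 3) (488, 396, 3)
[ 0.48621943 -0.36788268  0.07      ]
[ 0.4819493  -0.31985919  0.07      ]
[ 0.48233008 -0.1606637   0.1       ]
[ 0.4910208  -0.09729883  0.1       ]
```

View pics/c0.png

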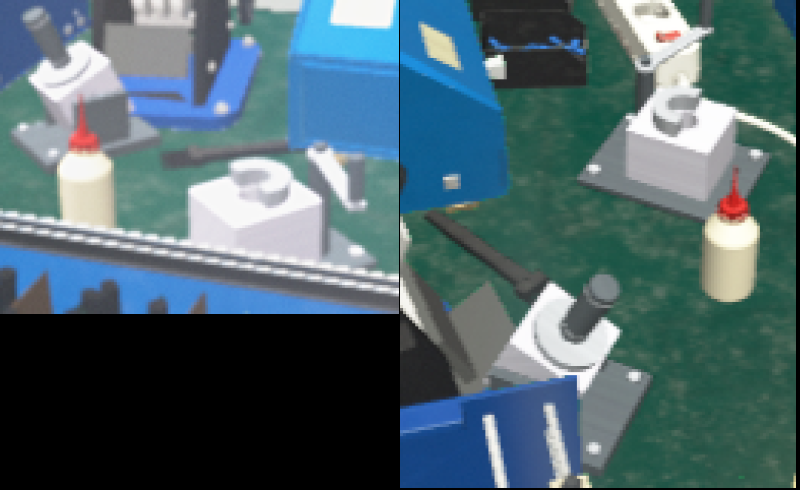

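Crop: spindle top near (40,15)/(602,284), grip base (62,60)/(578,330); stand collar (262,180)/(680,110), hinge (318,148)/(645,66), post base (357,205)/(708,32); base plate corners in the side crop at (580,182), (727,217), (768,152).

```bash
python3 - <<'E'
from h import *
S=lambda x,y:("scene",(205+x/2.85,160+y/2.85))
D=lambda x,y:("side",(200+(x-400)/3.05,165+y/3.05))
for k,s,d in(("top",(38,15),(602,284)),("gbase",(62,60),(578,330)),("collar",(262,180),(680,110)),("hinge",(318,148),(645,64)),("bartip",(357,205),(709,32)),("bottle top",(80,98),(735,170))):
    p=tri([S(*s),D(*d)]);print(k,p.round(4),(pix("scene",p)-S(*s)[1]).round(1))
for k,d,z in(("bpL",(580,182),.008),("bpB",(727,217),.008),("bpR",(768,152),.008),("restR",(650,377),.008),("restB",(598,472),.008),("bottle",(728,295),0),("brush",(430,215),0.01),("brush",(540,285),0.01)):
    print(k,onz(*D(*d),z).round(4))
E
```

```text
top [ 0.4827 -0.0985  0.1273] [ 0.1 -0.1]
gbase [ 0.5003 -0.0995  0.082 ] [-0.5  0.3]
collar [ 0.4923 -0.3591  0.0673] [-0.7  0.6]
hinge [ 0.5262 -0.3813  0.0899] [-0.1  0.1]
bartip [ 0.4885 -0.4509  0.085 ] [-1.   0.9]
bottle top [ 0.4266 -0.2408  0.1131] [ 0.2 -0.2]
bpL [ 0.5639 -0.317   0.008 ]
bpB [ 0.4392 -0.3067  0.008 ]
bpR [ 0.421  -0.3957  0.008 ]
restR [ 0.4596 -0.134   0.008 ]
restB [ 0.4732 -0.0511  0.008 ]
bottle [ 0.4235 -0.2312  0.    ]
brush [ 0.6666 -0.2457  0.01  ]
brush [ 0.5587 -0.1954  0.01  ]
```

```bash
python3 -m jog '[[[0.04,0.03,0.02,0,0,0,0],[0.08,0.06,0.06,0,0,0,0],[0.11,0.09,0.1,0,0,0,0],[0.14,0.13,0.12,0,0,0,0],[0.17,0.16,0.14,0,0,0,0],[0.2,0.19,0.14,0,0,0,0],[0.22,0.21,0.14,0,0,0,0],[0.22,0.21,0.14,0,0,0,0],[0.22,0.21,0.14,0,0,0,0]]]'; python3 - <<'E'
from h import *
m=bot.camera_model("wrist");snap("wrist","w1.png");np.save("w1.npy",m["T"])
print(np.round(m["T"],3).tolist())
E
```

```text
clock: 0.9
eef_pos: [0.3675, -0.2652, 0.3477]
tool_rot: [0.989, 0.149, 0.002, 0.0]
ft_force: [0.7, -0.8, -0.2]
grip_width: 0.0853
[[0.294, -0.916, -0.273, 0.436], [-0.956, -0.281, -0.085, -0.244], [0.001, 0.286, -0.958, 0.515], [0.0, 0.0, 0.0, 1.0]]
```

View pics/w1.png

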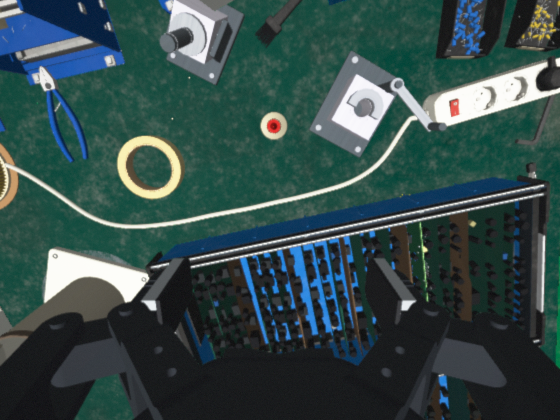

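The overview shows the rest (200,40), spindle (185,40), bottle (273,126), stand collar (364,104), hinge (398,85), post (437,127), with the brush at (280,20). I'll enlarge the rest and stand.

```bash
python3 - <<'E'
from h import *
a=cv2.imread("pics/w1.png")
c=np.hstack([cv2.resize(a[0:100,150:250],None,fx=4,fy=4,interpolation=3),cv2.resize(a[45:165,305:450][:,:100+45],None,fx=3,fy=3,interpolation=3)[:400]][:1]+[np.pad(cv2.resize(a[45:165,305:438],None,fx=3,fy=3,interpolation=3),((0,40),(0,0),(0,0)))])
cv2.imwrite("pics/c1.png",c);print(c.shape)
E
```

```text
(400, 799, 3)
```

View pics/c1.png

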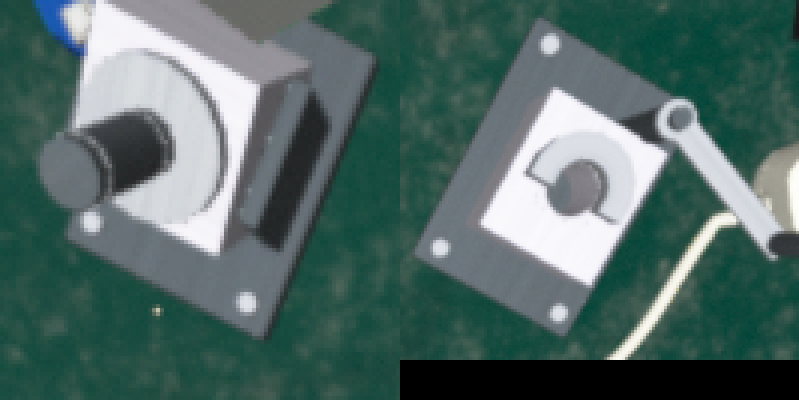

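Rest crop: spindle end disc centre (70,170), flange centre ~(150,137), plate corners (375,57), (263,338), (68,238). Stand crop: collar centre ~(579,186), hinge (678,117), post (782,243), plate corners (540,18), (563,335), (415,255).

```bash
cat >> h.py <<'E'
def w1(uv,z):
    m=dict(K=bot.camera_model("wrist")["K"],T=np.load("w1.npy"));return onz("wrist",uv,z,m)
E
python3 - <<'E'
from h import *
A=lambda x,y,z:w1((150+x/4,y/4),z)
B=lambda x,y,z:w1((305+(x-400)/3,45+y/3),z)
ang=lambda v:np.degrees(np.arctan2(v[1],v[0])).round(1)
r1,r2,r3=A(375,57,.006),A(263,338,.006),A(68,238,.006)
print("rest corners",r1.round(4),r2.round(4),r3.round(4),"edges",ang(r1-r2),np.linalg.norm(r1-r2),ang(r3-r2)-90,np.linalg.norm(r3-r2))
t,b,l=B(540,18,.006),B(563,335,.006),B(415,255,.006)
print("stand",t.round(4),b.round(4),l.round(4),ang(t-l),np.linalg.norm(t-l),ang(l-b)-90,np.linalg.norm(l-b))
h=B(678,117,.0885);c=B(579,186,.073);e1,e2=B(527,174,.073),B(617,222,.073)
print("hinge",h.round(4),"collar",c.round(4),"ends",e1.round(4),e2.round(4),ang(e1-e2)-90,"d",np.linalg.norm(h-c),ang(h-c)+24.3)
for yaw in (-10,-12,-14):
    print(yaw,"bore from hinge",(h[:2]-R.from_euler('z',yaw,degrees=True).apply([.042,-.019,0])[:2]).round(4))
p=B(779,237,.1205);print("post top",p.round(4),ang(p-h),np.linalg.norm((p-h)[:2]))
print("bottle top",w1((273,126),.11).round(4))
# spindle: foot->top axis
for z in(.125,.13,.135): print(z,A(70,170,z).round(4))
for z in(.075,.08,.085,.09): print(z,A(150,137,z).round(4))
E
```

```text
rest corners [ 0.5659 -0.1504  0.006 ] [ 0.4582 -0.1333  0.006 ] [ 0.4712 -0.052   0.006 ] edges -9.0 0.10905397476733238 -9.0 0.08230422092746166
stand [ 0.567  -0.3234  0.006 ] [ 0.4188 -0.3946  0.006 ] [ 0.4358 -0.2998  0.006 ] -10.2 0.13329365085124942 -10.200000000000003 0.09628197837844396
hinge [ 0.5267 -0.3837  0.0885] collar [ 0.4884 -0.3563  0.073 ] ends [ 0.4862 -0.3309  0.073 ] [ 0.4786 -0.3797  0.073 ] -8.900000000000006 d 0.049550759063733844 -11.3
-10 bore from hinge [ 0.4886 -0.3577]
-12 bore from hinge [ 0.4895 -0.3564]
-14 bore from hinge [ 0.4905 -0.3551]
post top [ 0.4886 -0.4338  0.1205] -127.2 0.06286869743016715
bottle top [ 0.4264 -0.2401  0.11  ]
0.125 [ 0.4811 -0.094   0.125 ]
0.13 [ 0.4805 -0.096   0.13  ]
0.135 [ 0.4799 -0.0979  0.135 ]
0.075 [ 0.5042 -0.0982  0.075 ]
0.08 [ 0.5035 -0.0998  0.08  ]
0.085 [ 0.5027 -0.1015  0.085 ]
0.09 [ 0.5019 -0.1031  0.09  ]
```

```bash
cat >> h.py <<'E'
def axis(yaw,lean):
    y,l=np.radians([yaw,lean]);return np.array([-np.sin(l)*np.cos(y),-np.sin(l)*np.sin(y),np.cos(l)])
def toolR(yaw,lean):
    z=-axis(yaw,lean);y=np.radians(yaw);yy=np.array([np.sin(y),-np.cos(y),0])
    return R.from_matrix(np.c_[np.cross(yy,z),yy,z])
def delta(p,rot):
    o=bot.get_obs();d=rot*R.from_quat(o["tool_rot"]).inv()
    print("d",(p-o["eef_pos"]).round(4),"rv",np.degrees(d.as_rotvec()).round(2),"F",np.round(o["ft_force"],1),"w",round(o["grip_width"],4),"t",o["clock"])
E
python3 - <<'E'
from h import *
a=axis(-9,25);print(a);g=np.array([.4901,-.0976,.1095])-.011*a
delta(g+.08*a,toolR(-9,25));delta(g,toolR(-9,25))
E
```

```text
[-0.41741513  0.06611206  0.90630779]
d [ 0.0946  0.1731 -0.1752] rv [  1.8  -25.03 -25.67] F [ 1.1 -0.2  0.7] w 0.0853 t 0.95
d [ 0.128   0.1678 -0.2477] rv [  1.8  -25.03 -25.67] F [ 1.1 -0.2  0.7] w 0.0853 t 0.95
```

```bash
python3 -m jog '[[[0.015,0.03,0,0.3,-4,-4,60],[0.035,0.06,-0.01,0.6,-8,-8,110],[0.05,0.09,-0.03,0.9,-12,-12,110],[0.065,0.115,-0.06,1.2,-16,-16,110],[0.08,0.14,-0.09,1.5,-20,-20,110],[0.09,0.16,-0.12,1.8,-23,-24,110],[0.095,0.17,-0.15,1.8,-25,-25.6,110],[0.095,0.173,-0.175,1.8,-25,-25.6,110],[0.095,0.173,-0.175,1.8,-25,-25.6,110],[0.095,0.173,-0.175,1.8,-25,-25.6,110]]]'; python3 - <<'E'
from h import *
a=axis(-9,25);g=np.array([.4901,-.0976,.1095])-.011*a
delta(g+.08*a,toolR(-9,25));delta(g,toolR(-9,25))
o=bot.get_obs();print(o["joint_pos"])
T=bot.camera_model("wrist")["T"];np.save("w2.npy",T);im=snap("wrist","w2.png")
for p in ([.4805,-.0961,.1303],[.5035,-.0998,.0804],[.5659,-.1504,.006]):print(pix("wrist",p))
E
```

```text
clock: 1.78
eef_pos: [0.4571, -0.0963, 0.1699]
tool_rot: [0.974, -0.079, 0.213, 0.016]
ft_force: [0.5, 0.2, 0.6]
grip_width: 0.0483
d [0.0042 0.0033 0.0021] rv [-0.2  -0.35  0.3 ] F [0.5 0.2 0.6] w 0.0483 t 1.7833
d [ 0.0376 -0.002  -0.0704] rv [-0.2  -0.35  0.3 ] F [0.5 0.2 0.6] w 0.0483 t 1.7833
[-0.22870991 -0.13157209 -0.59853499  0.67508063  0.02987522  3.08227361]
[271.77322142 215.908319  ]
[272.97568476 197.31326909]
[306.81269129 151.76609381]
```

View pics/w2.png

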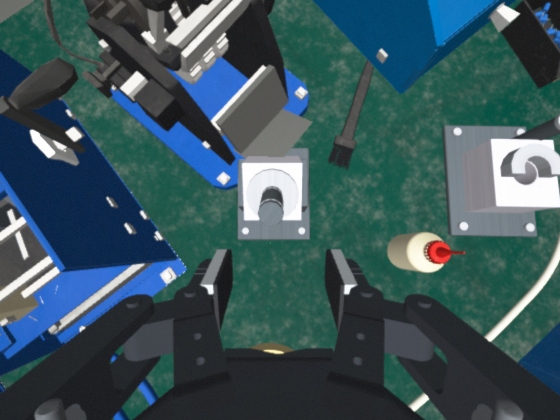

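```bash
python3 -m jog '[[[0.01,0.001,-0.01,0,0,0,110],[0.016,0,-0.024,0,0,0,110],[0.016,0,-0.024,0,0,0,110],[0.016,0,-0.024,0,0,0,110],[0.016,0,-0.024,0,0,0,110]]]'; python3 - <<'E'
from h import *
a=axis(-9,25);g=np.array([.4901,-.0976,.1095])-.011*a
delta(g,toolR(-9,25))
im=snap("wrist","w3.png")
for p in ([.4805,-.0961,.1303],[.5035,-.0998,.0804]):print(pix("wrist",p))
cv2.imwrite("pics/w3c.png",cv2.resize(im[140:300,190:350],None,fx=3.5,fy=3.5,interpolation=3))
E
```

```text
clock: 2.25
eef_pos: [0.4759, -0.0969, 0.1492]
tool_rot: [0.973, -0.08, 0.216, 0.016]
ft_force: [0.6, -0.1, 0.2]
grip_width: 0.0486
d [ 0.0188 -0.0015 -0.0497] rv [-0.15  0.01  0.33] F [ 0.6 -0.1  0.2] w 0.0486 t 2.25
[275.3967002  235.99036706]
[275.9966085  211.47308323]
```

View pics/w3c.png

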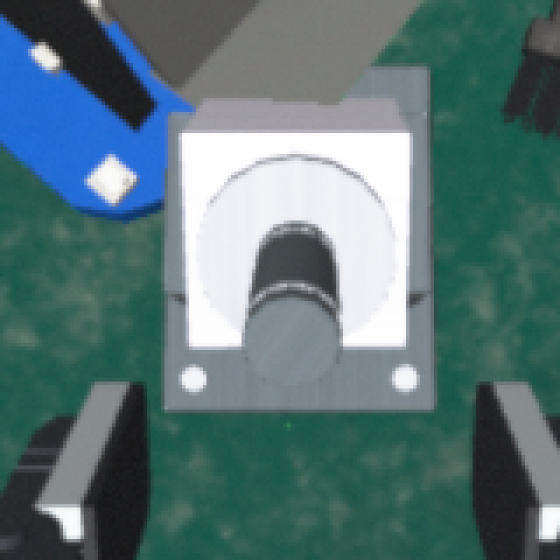

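Spindle disc is centred at full-image (273.4,236.3), predicted (275.4,236.0). That is about 1.5 mm off towards +y, so I'll go in and close.

```bash
python3 -m jog '[[[0.006,0,-0.016,0,0,0,110],[0.012,0,-0.032,0,0,0.2,110],[0.019,0,-0.05,0,0,0.3,110],[0.019,0,-0.05,0,0,0.3,110],[0.019,0,-0.05,0,0,0.3,180],[0.019,0,-0.05,0,0,0.3,230],[0.019,0,-0.05,0,0,0.3,255],[0.019,0,-0.05,0,0,0.3,255],[0.019,0,-0.05,0,0,0.3,255]]]'; python3 - <<'E'
from h import *
a=axis(-9,25);g=np.array([.4901,-.0976,.1095])-.011*a
delta(g,toolR(-9,25));delta(g+.075*a,toolR(-9,25))
E
```

```text
clock: 3.05
eef_pos: [0.4945, -0.096, 0.0991]
tool_rot: [0.973, -0.077, 0.216, 0.015]
ft_force: [-3.8, 0.5, 7.2]
grip_width: 0.0165
d [ 0.0002 -0.0024  0.0004] rv [-0.17  0.03 -0.05] F [-3.8  0.5  7.2] w 0.0165 t 3.05
d [-0.0311  0.0026  0.0684] rv [-0.17  0.03 -0.05] F [-3.8  0.5  7.2] w 0.0165 t 3.05
```

```bash
python3 -m jog '[[[0,0,0,0,0,0,255],[0,0,0,0,0,0,255],[0,0,0,0,0,0,255],[-0.004,0.0007,0.009,0,0,0,255],[-0.008,0.0013,0.018,0,0,0,255],[-0.008,0.0013,0.018,0,0,0,255],[-0.008,0.0013,0.018,0,0,0,255]]]'; python3 - <<'E'
from h import *
im=snap("wrist","w4.png")
cv2.imwrite("pics/w4c.png",cv2.resize(im[130:370,150:410],None,fx=2.3,fy=2.3,interpolation=3))
E
```

```text
clock: 3.63
eef_pos: [0.4863, -0.0948, 0.1163]
tool_rot: [0.973, -0.077, 0.216, 0.016]
ft_force: [-0.2, 0.0, -0.2]
grip_width: 0.0167
```

View pics/w4c.png

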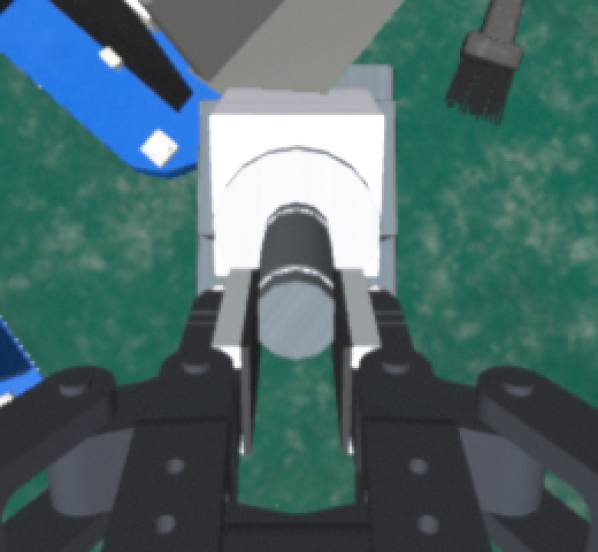

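The picture shows the spindle's end disc (297,315 in the crop) between the pads. Its apparent size leaves it unclear whether the spindle has lifted. I'll pull further and compare wrist images numerically: a held spindle stays fixed in that view.

```bash
python3 -m jog '[[[-0.006,0.001,0.013,0,0,0,255],[-0.012,0.002,0.026,0,0,0,255],[-0.018,0.0028,0.039,0,0,0,255],[-0.018,0.0028,0.039,0,0,0,255],[-0.018,0.0028,0.039,0,0,0,255]]]'; python3 - <<'E'
from h import *
A=cv2.imread("pics/w4.png");B=snap("wrist","w5.png")
def shift(a,b,r):
    y0,y1,x0,x1=r;t=a[y0:y1,x0:x1];m=cv2.matchTemplate(b,t,cv2.TM_CCOEFF_NORMED);return cv2.minMaxLoc(m)[1],np.subtract(cv2.minMaxLoc(m)[3],(x0,y0))
# disc centre px in w4: 150+297/2.3, 130+315/2.3
print(shift(A,B,(245,288,262,297)),"rest screw/flange:",shift(A,B,(185,235,245,315)),"block:",shift(A,B,(165,190,230,330)))
print(shift(A,B,(195,235,245,315)))
E
```

```text
clock: 4.1
eef_pos: [0.468, -0.0918, 0.1544]
tool_rot: [0.973, -0.077, 0.215, 0.015]
ft_force: [-0.4, 0.8, -1.0]
grip_width: 0.0163
(0.992487370967865, array([0, 0])) rest screw/flange: (0.7878691554069519, array([0, 2])) block: (0.8464471101760864, array([  0, -10]))
(0.8961566686630249, array([0, 2]))
```

The disc is fixed in the wrist view (correlation 0.99, zero shift) while the block shifted, so the spindle is held and drawn about 62 mm. I'll pull it clear and work out the hover over the stand.

```bash
python3 -m jog '[[[-0.006,0.001,0.013,0,0,0,255],[-0.012,0.002,0.026,0,0,0,255],[-0.018,0.0028,0.045,0,0,0,255],[-0.018,0.0028,0.07,0,0,0,255],[-0.018,0.0028,0.09,0,0,0,255],[-0.018,0.0028,0.09,0,0,0,255],[-0.018,0.0028,0.09,0,0,0,255]]]'; cat >> h.py <<'E'
M=np.array([.4886,-.3575,.073]);SR=R.from_euler('z',-10,degrees=True)
def tgt(f,lean):  # foot in mouth frame (m), lean deg -> delta
    delta(M+SR.apply(f)+.089*axis(-10,lean),toolR(-10,lean))
def where():
    o=bot.get_obs();z=R.from_quat(o["tool_rot"]).as_matrix()[:,2];f=SR.inv().apply(o["eef_pos"]+.089*z-M)
    print("foot(mouth)mm",(f*1e3).round(1),"lean",np.degrees(np.arccos(-z[2])).round(1),"F stand",SR.inv().apply(o["ft_force"]).round(1),"t",o["clock"])
E
python3 - <<'E'
from h import *
where();tgt([-.008,0,.04],25)
o=bot.get_obs();Rt=R.from_quat(o["tool_rot"]);
for d in(.034,-.021): print(pix("wrist",o["eef_pos"]-Rt.as_matrix()[:,2]*d))
f=o["eef_pos"]+.089*Rt.as_matrix()[:,2];print(f,pix("wrist",f))
E
```

```text
clock: 4.73
eef_pos: [0.4504, -0.0891, 0.2441]
tool_rot: [0.974, -0.077, 0.215, 0.015]
ft_force: [-0.7, 0.3, -1.9]
grip_width: 0.0164
foot(mouth)mm [-46.8 258.6  90.4] lean 24.9 F stand [-0.8  0.2 -1.9] t 4.7333
d [-0.0067 -0.2605 -0.0505] rv [-0.18 -0.09 -1.05] F [-0.7  0.3 -1.9] w 0.0164 t 4.7333
[277.06833612 269.0868414 ]
[277.28987726 229.63526701]
[ 0.48738277 -0.09467128  0.16340287] [277.44250439 202.45575248]
```

```bash
python3 -m jog '[[[0,-0.02,0,0,0,0,255],[0,-0.055,0,0,0,0,255],[0,-0.09,0,0,0,0,255],[0,-0.125,0,0,0,-0.3,255],[-0.003,-0.16,0,0,0,-0.6,255],[-0.005,-0.195,0,-0.2,0,-1,255],[-0.007,-0.225,-0.01,-0.2,0,-1,255],[-0.007,-0.25,-0.03,-0.2,0,-1,255],[-0.007,-0.26,-0.05,-0.2,0,-1,255],[-0.007,-0.26,-0.05,-0.2,0,-1,255]]]'; python3 -m jog '[[[0,0,0,0,0,0,255],[0,0,0,0,0,0,255]]]' >/dev/null; python3 - <<'E'
from h import *
where();tgt([-.008,0,.04],25)
print(pix("wrist",M),pix("wrist",M+SR.apply([0.025,0,0])))
im=snap("wrist","w6.png");sc=snap("side","s6.png")
o=bot.get_obs();z=R.from_quat(o["tool_rot"]).as_matrix()[:,2];f=o["eef_pos"]+.089*z
print("foot side",pix("side",f),"mouth side",pix("side",M))
a=cv2.resize(im[110:290,200:360],None,fx=2.5,fy=2.5,interpolation=3);b=cv2.resize(sc[140:265,240:340],None,fx=3.6,fy=3.6,interpolation=3)
cv2.imwrite("pics/c6.png",np.hstack([a,b[:450]]))
E
```

```text
clock: 5.57
eef_pos: [0.4389, -0.3484, 0.1858]
tool_rot: [0.974, -0.087, 0.209, 0.015]
ft_force: [-1.9, 0.9, -3.1]
grip_width: 0.0162
foot(mouth)mm [-9.9  1.6 39.2] lean 24.8 F stand [ 1.5  0.  -1.7] t 5.7333
d [ 0.0013 -0.0017  0.0006] rv [-0.12 -0.22 -0.07] F [ 1.4 -0.2 -1.7] w 0.0165 t 5.7333
[279.07827652 199.00243483] [279.08480896 175.46222534]
foot side [296.51491658 186.5497531 ] mouth side [292.75742423 199.29964968]
```

View pics/c6.png

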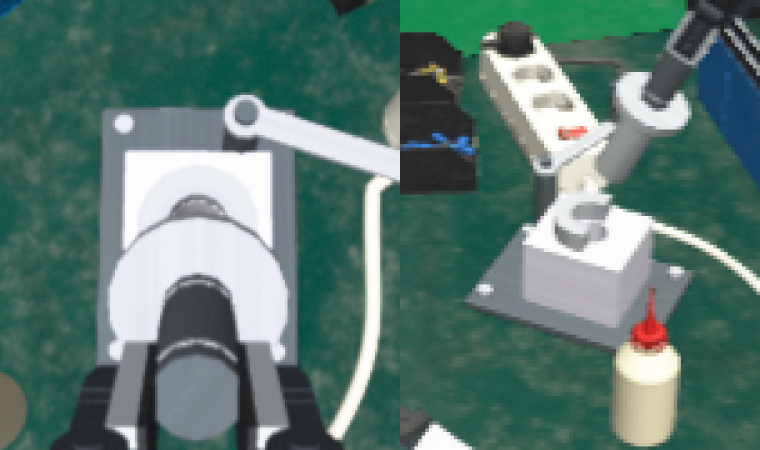

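The wrist view shows the spindle, disc, flange and collar all at column about 279 (crop 198), so it is laterally aligned. In the side view the foot is at ~(299,187) against (296.5,186.5) predicted. I'll check the far foot edge and then go down.

```bash
sed -i 's/^M=np.array.*;SR=/SR=/; s/^SR=.*/&\nM=np.array([.4886,-.3575,.073])+SR.apply([0,.0016,0])/' h.py; python3 - <<'E'
from h import *
o=bot.get_obs();Q=R.from_quat(o["tool_rot"]).as_matrix();f=o["eef_pos"]+.089*Q[:,2]
for s in(1,-1):print(pix("wrist",f+s*.012*Q[:,0]))
print("fl",pix("wrist",o["eef_pos"]+.021*Q[:,2]+.025*Q[:,0]),pix("wrist",o["eef_pos"]+.021*Q[:,2]-.025*Q[:,0]))
where();tgt([-.008,0,-.006],25);tgt([-.003,0,-.007],25)
E
```

```text
[277.42064289 189.46048928]
[277.44351055 215.14570847]
fl [277.23893612 193.92186961] [277.31322506 262.90133784]
foot(mouth)mm [-8.6 -0.5 41.4] lean 24.9 F stand [-0.2 -0.5 -1.6] t 5.8333
d [ 0.0006  0.0004 -0.0474] rv [ 0.05 -0.07 -0.12] F [-0.3 -0.4 -1.6] w 0.0167 t 5.8333
d [ 0.0055 -0.0005 -0.0484] rv [ 0.05 -0.07 -0.12] F [-0.3 -0.4 -1.6] w 0.0167 t 5.8333
```

```bash
python3 -m jog '[[[0,0,-0.015,0,0,0,255],[0,0,-0.03,0,0,0,255],[0,0,-0.042,0,0,0,255],[0,0,-0.048,0,0,0,255],[0,0,-0.048,0,0,0,255],[0,0,-0.048,0,0,0,255]]]'; python3 - <<'E'
from h import *
where();tgt([0,0,-.007],25)
E
```

```text
clock: 6.33
eef_pos: [0.4434, -0.3488, 0.1473]
tool_rot: [0.973, -0.084, 0.215, 0.019]
ft_force: [-0.5, -0.3, -2.1]
grip_width: 0.0167
foot(mouth)mm [-8.5 -0.9 -6.4] lean 25.0 F stand [-0.4 -0.3 -2.1] t 6.3333
d [ 0.0084 -0.0006 -0.0007] rv [ 0.06 -0.06 -0.1 ] F [-0.5 -0.3 -2.1] w 0.0167 t 6.3333
```

```bash
python3 -m jog '[[[0.003,-0.0005,-0.001,0,0,0,255],[0.006,-0.001,-0.001,0,0,0,255],[0.008,-0.0012,-0.001,0,0,0,255],[0.008,-0.0012,-0.001,0,0,0,255],[0.008,-0.0012,-0.001,0,0,0,255]]]'; python3 - <<'E'
from h import *
where();tgt([0.002,0,-.007],25)
E
```

```text
clock: 6.75
eef_pos: [0.4511, -0.3502, 0.1457]
tool_rot: [0.973, -0.085, 0.215, 0.019]
ft_force: [0.7, -0.2, -1.6]
grip_width: 0.0164
foot(mouth)mm [-0.7 -1.  -8.1] lean 24.9 F stand [ 0.7 -0.1 -1.6] t 6.75
d [0.0027 0.0005 0.001 ] rv [ 0.02 -0.1  -0.06] F [ 0.7 -0.2 -1.6] w 0.0164 t 6.75
```

```bash
python3 -m jog '[[[0.0015,0,0,0,0,0,255],[0.003,-0.0003,0,0,0,0,255],[0.003,-0.0003,0,0,0,0,255],[0.003,-0.0003,0,0,0,0,255]]]'; python3 - <<'E'
from h import *
where()
E
```

```text
clock: 7.08
eef_pos: [0.4539, -0.3505, 0.1453]
tool_rot: [0.973, -0.085, 0.215, 0.019]
ft_force: [-0.6, 0.2, -1.4]
grip_width: 0.0162
foot(mouth)mm [ 2.  -0.7 -8.4] lean 24.9 F stand [-0.7  0.1 -1.4] t 7.0833
```

```bash
python3 -m jog '[[[0.001,0,0,0,0,0,255],[0.0025,-0.0003,0,0,0,0,255],[0.0025,-0.0003,0,0,0,0,255],[0.0025,-0.0003,0,0,0,0,255]]]'; python3 - <<'E'
from h import *
where();snap("side","s7.png")
o=bot.get_obs();z=R.from_quat(o["tool_rot"]).as_matrix()[:,2]
print(pix("side",o["eef_pos"]+.089*z),pix("side",M),pix("scene",o["eef_pos"]+.089*z))
im=snap("wrist","w7.png")
a=cv2.resize(im[110:290,200:360],None,fx=2.5,fy=2.5,interpolation=3)
b=cv2.resize(cv2.imread("pics/s7.png")[150:250,245:335],None,fx=4.5,fy=4.5,interpolation=3)
cv2.imwrite("pics/c7.png",np.hstack([a,b]))
E
```

```text
clock: 7.42
eef_pos: [0.4564, -0.3509, 0.1454]
tool_rot: [0.973, -0.085, 0.215, 0.019]
ft_force: [-0.6, -0.2, -2.3]
grip_width: 0.0162
foot(mouth)mm [ 4.6 -0.7 -8.3] lean 24.9 F stand [-0.6 -0.3 -2.3] t 7.4167
[290.77927518 201.73668164] [292.50577115 199.65790648] [295.9971751  224.47915451]
```

View pics/c7.png

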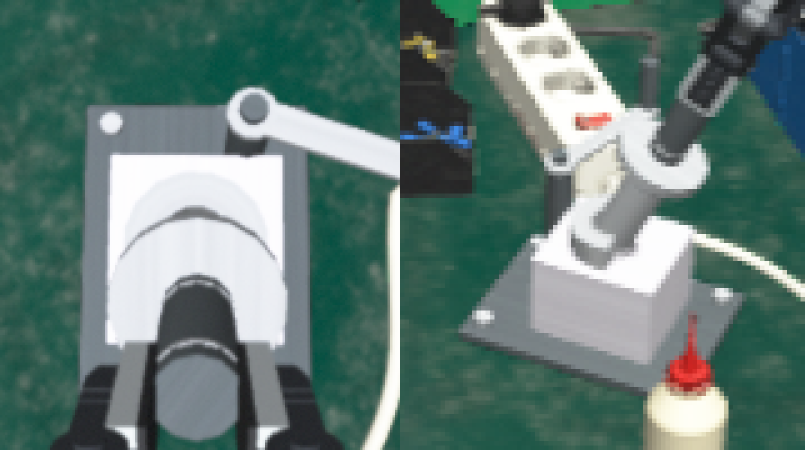

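Wrist view: collar centre ~(196,…) and spindle ~198 in the crop, so it sits ~0.7 mm to -y. In the side view the foot is inside the front of the collar with no contact yet. I'll push on with a small y correction.

```bash
python3 - <<'E'
from h import *
print(pix("wrist",M+SR.apply([.025,0,0])),pix("wrist",M+SR.apply([0.042,-.0206,.0155])))
E
python3 -m jog '[[[0.001,0.0005,0,0,0,0,255],[0.002,0.0005,0,0,0,0,255],[0.003,0.0003,0,0,0,0,255],[0.003,0.0003,0,0,0,0,255]]]'; python3 - <<'E'
from h import *
where()
E
```

```text
[276.71535675 178.03861445] [301.25601356 153.80385277]
clock: 7.85
eef_pos: [0.4595, -0.3506, 0.1455]
tool_rot: [0.973, -0.085, 0.215, 0.019]
ft_force: [-1.2, -0.5, -1.6]
grip_width: 0.0165
foot(mouth)mm [ 7.6  0.1 -8.3] lean 24.9 F stand [-1.1 -0.7 -1.6] t 7.85
```

```bash
python3 - <<'E'
from h import *
A=cv2.imread("pics/w6.png");B=cv2.imread("pics/w7.png");C=snap("wrist","w8.png")
def shift(a,b,r):
    y0,y1,x0,x1=r;t=a[y0:y1,x0:x1];m=cv2.matchTemplate(b[y0-12:y1+12,x0-12:x1+12],t,cv2.TM_CCOEFF_NORMED);_,v,_,l=cv2.minMaxLoc(m);return round(v,3),l[0]-12,l[1]-12
for n,r in(("disc",(244,288,258,300)),("flange edge",(193,222,244,316))):print(n,shift(A,B,r),shift(A,C,r))
print(bot.get_obs()["ft_torque"])
E
```

```text
disc (0.995, 0, 0) (0.994, 0, 0)
flange edge (0.612, 3, 1) (0.572, 5, 3)
[ 0.00487295  0.73544341 -0.01136041]
```

```bash
python3 - <<'E'
from h import *
for f in("w6","w7","w8"):
    g=cv2.cvtColor(cv2.imread(f"pics/{f}.png"),6)[:,276:283].mean(1);print(f,g[160:260].round().astype(int).tolist())
E
```

```text
w6 [127, 127, 127, 127, 127, 127, 127, 127, 127, 137, 206, 249, 252, 253, 253, 251, 243, 238, 239, 240, 239, 239, 239, 238, 236, 235, 233, 206, 148, 130, 169, 159, 147, 144, 133, 121, 132, 203, 232, 237, 237, 238, 238, 237, 237, 237, 237, 238, 237, 237, 237, 237, 237, 237, 237, 237, 237, 237, 234, 188, 111, 99, 150, 119, 76, 65, 64, 64, 65, 64, 64, 63, 64, 65, 64, 64, 64, 64, 64, 64, 64, 64, 64, 63, 70, 110, 151, 130, 86, 66, 65, 78, 110, 129, 133, 134, 133, 134, 135, 135]
w7 [127, 127, 127, 127, 127, 126, 127, 127, 126, 126, 126, 149, 240, 252, 253, 253, 253, 253, 248, 241, 238, 239, 240, 240, 239, 239, 239, 238, 236, 235, 235, 233, 193, 140, 121, 117, 129, 194, 231, 237, 238, 237, 238, 237, 238, 237, 238, 237, 237, 237, 237, 237, 237, 237, 237, 237, 237, 237, 234, 199, 120, 96, 144, 124, 83, 66, 64, 63, 64, 64, 64, 64, 65, 64, 63, 65, 64, 64, 64, 64, 63, 64, 64, 64, 70, 111, 155, 134, 87, 66, 64, 80, 111, 129, 133, 134, 134, 135, 134, 134]
w8 [127, 127, 127, 127, 127, 128, 127, 127, 127, 127, 127, 127, 127, 127, 145, 230, 251, 253, 253, 253, 253, 251, 243, 238, 239, 240, 241, 240, 239, 239, 239, 238, 236, 235, 234, 214, 151, 124, 165, 226, 237, 238, 238, 238, 238, 238, 238, 238, 238, 238, 238, 238, 238, 238, 238, 237, 237, 238, 237, 237, 222, 144, 97, 142, 130, 87, 66, 63, 63, 63, 63, 62, 63, 63, 63, 63, 63, 62, 63, 63, 63, 62, 62, 63, 68, 108, 152, 124, 79, 64, 66, 86, 118, 131, 134, 134, 135, 135, 135, 135]
```

```bash
python3 - <<'E'
from h import *
o=bot.get_obs();Q=R.from_quat(o["tool_rot"]).as_matrix();G=o["eef_pos"]-.011*Q[:,2]
for d in(0,1,2,3,4):
    q=R.from_rotvec(np.radians(d)*Q[:,1]).as_matrix()@Q; 
    print(d,[pix("wrist",G+q@[x,0,.032])[1].round(2) for x in(.025,.01)],np.degrees(np.arccos(-q[2,2])).round(2),((G+.1*q[:,2]-M)@SR.as_matrix()*1e3).round(1))
E
```

```text
0 [np.float64(193.89), np.float64(215.64)] 24.88 [ 7.5  0.2 -8.3]
1 [np.float64(193.23), np.float64(214.94)] 25.88 [ 9.1  0.2 -7.6]
2 [np.float64(192.58), np.float64(214.24)] 26.88 [10.6  0.2 -6.8]
3 [np.float64(191.95), np.float64(213.54)] 27.88 [12.2  0.2 -6. ]
4 [np.float64(191.32), np.float64(212.86)] 28.88 [13.7  0.2 -5.2]
```

```bash
cat >> h.py <<'E'
M=M+SR.apply([.0017,0,0]);DL=2.5   # spindle lean = tool lean - DL, pivot at grasp point
def tgt(f,lean):
    G=M+SR.apply(f)+.1*axis(-10,lean);delta(G-.011*axis(-10,lean+DL),toolR(-10,lean+DL))
def where():
    o=bot.get_obs();Q=R.from_quat(o["tool_rot"]).as_matrix();G=o["eef_pos"]-.011*Q[:,2]
    q=R.from_rotvec(np.radians(-DL)*Q[:,1]).as_matrix()@Q;f=SR.inv().apply(G+.1*q[:,2]-M)
    print("foot(mouth)mm",(f*1e3).round(1),"lean",np.degrees(np.arccos(-q[2,2])).round(1),"F stand",SR.inv().apply(o["ft_force"]).round(1),"T",SR.inv().apply(o["ft_torque"]).round(2),"t",o["clock"])
E
python3 - <<'E'
from h import *
where()
for l in(22.4,18,12,6,0):tgt([.0005,0,-.009],l)
E
```

```text
foot(mouth)mm [  1.8   0.1 -10.1] lean 22.4 F stand [-1.3 -0.5 -1.9] T [-0.12  0.73 -0.01] t 7.9
d [-0.0013  0.0001  0.001 ] rv [ 0.04 -0.03 -0.05] F [-1.4 -0.3 -1.9] w 0.0165 t 7.9
d [ 0.005  -0.0011  0.0034] rv [ 0.8   4.31 -0.05] F [-1.4 -0.3 -1.9] w 0.0165 t 7.9
d [ 0.0139 -0.0026  0.0057] rv [ 1.84 10.22 -0.05] F [-1.4 -0.3 -1.9] w 0.0165 t 7.9
d [ 0.023  -0.0042  0.0071] rv [ 2.88 16.13 -0.05] F [-1.4 -0.3 -1.9] w 0.0165 t 7.9
d [ 0.0321 -0.0058  0.0076] rv [ 3.92 22.04 -0.05] F [-1.4 -0.3 -1.9] w 0.0165 t 7.9
```

```bash
python3 -m jog '[[[-0.0013,0,0.001,0,0,0,255],[0.0018,-0.0005,0.0022,0.4,2.1,0,255],[0.005,-0.0011,0.0034,0.8,4.3,0,255],[0.0095,-0.0018,0.0046,1.3,7.3,0,255],[0.0139,-0.0026,0.0057,1.84,10.2,0,255],[0.0139,-0.0026,0.0057,1.84,10.2,0,255]]]'; python3 - <<'E'
from h import *
where();tgt([.0005,0,-.009],12)
for l in(6,0):tgt([.0005,0,-.009],l)
E
```

```text
clock: 8.4
eef_pos: [0.4761, -0.3538, 0.1524]
tool_rot: [0.988, -0.085, 0.127, 0.011]
ft_force: [-0.2, 0.1, -0.0]
grip_width: 0.0166
foot(mouth)mm [ 3.6 -0.2 -7.7] lean 12.1 F stand [-0.2  0.  -0. ] T [-0.01  0.48 -0.  ] t 8.4
d [-0.0028  0.0007 -0.0012] rv [ 0.05  0.12 -0.15] F [-0.2  0.1 -0. ] w 0.0166 t 8.4
d [ 0.0063 -0.0009  0.0002] rv [ 1.08  6.03 -0.16] F [-0.2  0.1 -0. ] w 0.0166 t 8.4
d [ 0.0154 -0.0025  0.0006] rv [ 2.12 11.94 -0.16] F [-0.2  0.1 -0. ] w 0.0166 t 8.4
```

```bash
python3 -m jog '[[[0.0045,-0.0008,0.0007,0.5,3,0,255],[0.009,-0.0016,0.0014,1,6,0,255],[0.0135,-0.0024,0.0017,1.5,9,0,255],[0.0182,-0.0032,0.0019,2.08,11.8,0,255],[0.0182,-0.0032,0.0019,2.08,11.8,0,255],[0.0182,-0.0032,0.0019,2.08,11.8,0,255],[0.0182,-0.0032,0.0019,2.08,11.8,0,255]]]'; python3 - <<'E'
from h import *
where();tgt([.0,0,-.009],0)
g=cv2.cvtColor(snap("wrist","w9.png"),6)[:,276:283].mean(1);print(g[185:260].round().astype(int).tolist())
E
```

```text
clock: 8.98
eef_pos: [0.4905, -0.356, 0.1523]
tool_rot: [0.996, -0.087, 0.022, 0.001]
ft_force: [-0.7, 0.0, -1.3]
grip_width: 0.0165
foot(mouth)mm [-0.5  0.4 -9.7] lean 0.1 F stand [-0.7 -0.1 -1.3] T [-0.05  0.23  0.02] t 8.9833
d [ 0.0005 -0.0003  0.0007] rv [-0.07  0.05 -0.01] F [-0.7  0.  -1.3] w 0.0165 t 8.9833
[209, 211, 214, 213, 211, 211, 211, 210, 207, 201, 164, 109, 107, 180, 205, 210, 210, 209, 210, 210, 210, 210, 209, 209, 209, 209, 209, 209, 209, 209, 209, 209, 209, 208, 199, 133, 69, 81, 119, 83, 48, 41, 41, 42, 41, 41, 42, 43, 42, 43, 42, 41, 42, 43, 42, 42, 43, 42, 42, 48, 79, 126, 98, 57, 43, 43, 58, 91, 106, 110, 111, 110, 111, 111, 111]
```

```bash
python3 -m jog '[[[0,0,-0.003,0,0,0,255],[0,0,-0.006,0,0,0,255],[0,0,-0.009,0,0,0,255],[0,0,-0.012,0,0,0,255],[0,0,-0.012,0,0,0,255]]]'; python3 - <<'E'
from h import *
where()
g=cv2.cvtColor(snap("wrist","w10.png"),6)[:,276:283].mean(1);print(g[190:205].round().astype(int).tolist(),g[215:225].round())
E
```

```text
clock: 9.45
eef_pos: [0.4907, -0.356, 0.1402]
tool_rot: [0.996, -0.087, 0.022, 0.001]
ft_force: [0.4, -0.6, -2.5]
grip_width: 0.0166
foot(mouth)mm [ -0.4   0.3 -21.8] lean 0.1 F stand [ 0.5 -0.6 -2.5] T [-0.04  0.23 -0.06] t 9.45
[212, 212, 209, 210, 206, 169, 110, 101, 173, 203, 208, 208, 208, 208, 208] [207. 207. 207. 207. 197. 137.  73.  76. 119.  84.]
```

```bash
python3 -m jog '[[[0,0,-0.004,0,0,0,255],[0,0,-0.008,0,0,0,255],[0,0,-0.012,0,0,0,255],[0,0,-0.016,0,0,0,255],[0,0,-0.02,0,0,0,255],[0,0,-0.02,0,0,0,255]]]'; python3 - <<'E'
from h import *
where()
g=cv2.cvtColor(snap("wrist","w10.png"),6)[:,276:283].mean(1);print(g[190:205].round().astype(int).tolist(),g[215:225].round())
E
```

```text
clock: 10.0
eef_pos: [0.4909, -0.3559, 0.1196]
tool_rot: [0.996, -0.087, 0.021, 0.001]
ft_force: [-1.3, -0.5, -1.5]
grip_width: 0.0168
foot(mouth)mm [ -0.3   0.5 -42.4] lean 0.1 F stand [-1.2 -0.8 -1.5] T [ 0.02  0.23 -0.02] t 10.0
[133, 187, 202, 205, 203, 168, 108, 99, 171, 200, 205, 205, 205, 205, 205] [204. 204. 204. 203. 194. 134.  71.  75. 118.  83.]
```

```bash
python3 -m jog '[[[0,0,-0.004,0,0,0,255],[0,0,-0.008,0,0,0,255],[0,0,-0.012,0,0,0,255],[0,0,-0.014,0,0,0,255],[0,0,-0.014,0,0,0,255]]]'; python3 - <<'E'
from h import *
where()
g=cv2.cvtColor(snap("wrist","w10.png"),6)[:,276:283].mean(1);print(g[190:205].round().astype(int).tolist(),g[215:225].round())
E
```

```text
clock: 10.47
eef_pos: [0.491, -0.356, 0.1061]
tool_rot: [0.996, -0.087, 0.022, 0.001]
ft_force: [-0.4, 0.3, -2.1]
grip_width: 0.0166
foot(mouth)mm [ -0.1   0.4 -55.9] lean 0.1 F stand [-0.4  0.2 -2.1] T [ 0.05  0.28 -0.07] t 10.4667
[190, 115, 80, 84, 128, 157, 114, 94, 159, 197, 205, 206, 206, 206, 205] [205. 205. 205. 205. 199. 145.  78.  71. 115.  84.]
```

Sliding in freely. Now pressing the last millimetres down until there is contact.

```bash
python3 -m jog '[[[0,0,-0.002,0,0,0,255],[0,0,-0.004,0,0,0,255],[0,0,-0.0055,0,0,0,255],[0,0,-0.0055,0,0,0,255]]]'; python3 - <<'E'
from h import *
where()
g=cv2.cvtColor(snap("wrist","w11.png"),6)[:,276:283].mean(1);print(g[185:205].round().astype(int).tolist(),g[215:225].round())
E
```

```text
clock: 10.85
eef_pos: [0.4916, -0.3567, 0.1028]
tool_rot: [0.996, -0.087, 0.023, 0.002]
ft_force: [-2.5, 0.9, 3.1]
grip_width: 0.0166
foot(mouth)mm [  0.8  -0.3 -59.2] lean 0.1 F stand [-2.6  0.5  3.1] T [0.13 0.62 0.03] t 10.85
[237, 237, 237, 237, 237, 237, 233, 169, 99, 76, 76, 82, 81, 110, 179, 201, 204, 204, 205, 204] [203. 204. 203. 203. 202. 186. 119.  68.  95. 101.]
```

```bash
python3 -m jog '[[[0,0,-0.0015,0,0,0,255],[0,0,-0.0015,0,0,0,255],[0,0,-0.0015,0,0,0,200],[0,0,-0.0005,0,0,0,150],[0,0,0,0,0,0,110],[0,0,0,0,0,0,110],[0,0,0,0,0,0,110]]]'; python3 -m jog '[[[0,0,0.02,0,0,0,110],[0,0,0.05,0,0,0,110],[0,0,0.08,0,0,0,110],[-0.02,0,0.1,0,0,0,110],[-0.05,0,0.11,0,0,0,110],[-0.08,0,0.11,0,0,0,110],[-0.08,0,0.11,0,0,0,110],[-0.08,0,0.11,0,0,0,110],[-0.08,0,0.11,0,0,0,110]]]'; python3 - <<'E'
from h import *
im=snap("wrist","w12.png");T=bot.camera_model("wrist")["T"];np.save("w12.npy",T)
for k,p in(("flange top",M+[0,0,.008]),("spindle end",M+[0,0,.063]),("hinge",M+SR.apply([.042,-.019,.0155]))):print(k,pix("wrist",p))
cv2.imwrite("pics/c12.png",cv2.resize(im[90:290,200:400],None,fx=3,fy=3,interpolation=3))
E
```

```text
clock: 11.48
eef_pos: [0.4917, -0.3563, 0.1013]
tool_rot: [0.996, -0.087, 0.022, 0.002]
ft_force: [-0.0, 0.5, -0.4]
grip_width: 0.0485
clock: 12.23
eef_pos: [0.4119, -0.3565, 0.2114]
tool_rot: [0.996, -0.087, 0.022, 0.002]
ft_force: [-0.0, 0.0, -0.6]
grip_width: 0.0487
flange top [263.48869448 119.92260211]
spindle end [260.15377042 116.98617603]
hinge [283.33828725  71.68737615]
```

View pics/c12.png

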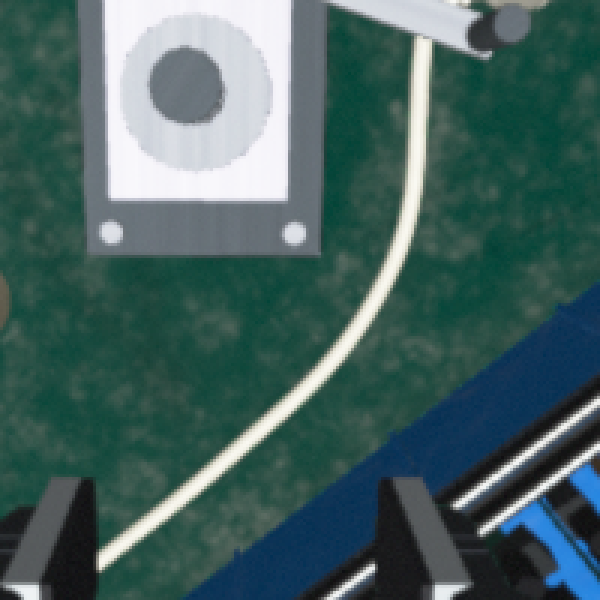

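Spindle is upright in the stand: flange centre (265.3,120.3), end disc (262.3,118.3), both near the home prediction. The keeper post top is at (370.7,98) and its base at ~(362.5,100.5).

```bash
python3 - <<'E'
from h import *
m=dict(K=bot.camera_model("wrist")["K"],T=np.load("w12.npy"))
print("cam z",m["T"][2][3],"flange dia at z=.081",np.linalg.norm(onz("w",(240,120),.081,m)-onz("w",(290.7,120),.081,m)))
H=M+SR.apply([.042,-.019,.0155]);S=M+[0,0,.063]
print("H",H.round(4))
for uv,z in(((370.7,98),.1205),((362.5,100.5),.0885),((265.3,120.3),.081),((262.3,118.3),.136)):
    p=onz("w",uv,z,m);d=p-H;s=SR.inv().apply(d);print(p.round(4),"rel hinge stand",s.round(4),np.hypot(*s[:2]).round(4),"angle from -y cw",np.degrees(np.arctan2(-s[0],-s[1])).round(1))
for q in range(10,91,10):
    t=np.radians(q);print(q,(H+SR.apply([-.075*np.sin(t),-.075*np.cos(t),0]))[:2].round(4))
print(bot.get_obs()["eef_pos"])
E
```

```text
cam z 0.38098294513008873 flange dia at z=.081 0.049352998229711995
H [ 0.5286 -0.3822  0.0885]
[ 0.4904 -0.4488  0.1205] rel hinge stand [-0.0261 -0.0722  0.032 ] 0.0767 angle from -y cw 19.9
[ 0.4913 -0.4509  0.0885] rel hinge stand [-0.0248 -0.0741 -0.    ] 0.0782 angle from -y cw 18.5
[ 0.4899 -0.3579  0.081 ] rel hinge stand [-0.0424  0.0172 -0.0075] 0.0457 angle from -y cw 112.2
[ 0.4893 -0.3577  0.136 ] rel hinge stand [-0.043   0.0173  0.0475] 0.0464 angle from -y cw 111.9
10 [ 0.503  -0.4527]
20 [ 0.4911 -0.4472]
30 [ 0.4804 -0.4397]
40 [ 0.4712 -0.4304]
50 [ 0.4637 -0.4197]
60 [ 0.4581 -0.4079]
70 [ 0.4548 -0.3952]
80 [ 0.4536 -0.3822]
90 [ 0.4548 -0.3692]
[ 0.41220943 -0.35640601  0.21118569]
```

```bash
python3 - <<'E'
from h import *
delta(np.array([.4905,-.4500,.17]),toolR(-10,0));delta(np.array([.4905,-.4500,.103]),toolR(-10,0));print(bot.get_obs()["joint_pos"])
E
```

```text
d [ 0.0783 -0.0936 -0.0412] rv [ 0.4   2.53 -0.06] F [ 0.9 -0.4 -0.4] w 0.0486 t 12.2833
d [ 0.0783 -0.0936 -0.1082] rv [ 0.4   2.53 -0.06] F [ 0.9 -0.4 -0.4] w 0.0486 t 12.2833
[-0.72744599  0.29595092  0.09062672  1.32780465  0.02410025  2.58816454]
```

```bash
python3 -m jog '[[[0.02,-0.025,0,0.1,0.8,0,110],[0.045,-0.055,0,0.3,1.8,0,110],[0.07,-0.085,-0.01,0.4,2.5,0,110],[0.0783,-0.0936,-0.04,0.4,2.5,0,110],[0.0783,-0.0936,-0.07,0.4,2.5,0,110],[0.0783,-0.0936,-0.095,0.4,2.5,0,110],[0.0783,-0.0936,-0.108,0.4,2.5,0,110],[0.0783,-0.0936,-0.108,0.4,2.5,0,110]]]'; python3 - <<'E'
from h import *
im=snap("wrist","w13.png");print(pix("wrist",[.4905,-.45,.1205]))
where();delta(np.array([.4905,-.4500,.103]),toolR(-10,0))
E
python3 -m jog '[[[0,0,0,0,0,0,160],[0,0,0,0,0,0,200],[0,0,0,0,0,0,230],[0,0,0,0,0,0,255],[0,0,0,0,0,0,255],[0,0,0,0,0,0,255]]]'
```

```text
clock: 12.95
eef_pos: [0.4885, -0.4474, 0.0971]
tool_rot: [0.996, -0.086, -0.004, -0.003]
ft_force: [-0.9, 0.1, -0.7]
grip_width: 0.0487
[279.75765923 255.75456423]
foot(mouth)mm [ 10.1 -90.7 -61.9] lean 2.8 F stand [-0.1  0.2  0.7] T [-0.    0.05  0.03] t 13.0
d [ 0.0011 -0.0016  0.003 ] rv [-0.23 -0.24 -0.1 ] F [-0.1  0.2  0.7] w 0.0486 t 13.0
clock: 13.5
eef_pos: [0.4899, -0.4501, 0.1044]
tool_rot: [0.996, -0.087, 0.001, 0.0]
ft_force: [0.8, -1.2, 0.8]
grip_width: 0.0
```

```bash
python3 - <<'E'
from h import *
a=cv2.imread("pics/w13.png");b=snap("wrist","w14.png");np.save("w14.npy",bot.camera_model("wrist")["T"])
f=lambda i:cv2.resize(i[130:330,190:390],None,fx=2,fy=2,interpolation=3)
cv2.imwrite("pics/c14.png",np.hstack([f(a),f(b)]))
E
```

```text
(no output)
```

View pics/c14.png

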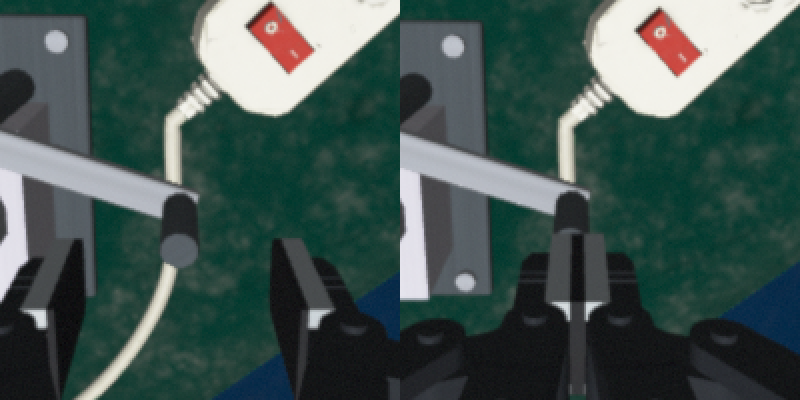

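```bash
python3 - <<'E'
from h import *
o=bot.get_obs();Q=R.from_quat(o["tool_rot"]).as_matrix();E=o["eef_pos"]
for z in(.008,-.011,-.03):
  print(z,[(pix("wrist",E+Q@[x,0,z])*1).round(1) for x in(.011,0,-.011)])
P=np.array([.4905,-.45,0])
for z in(.0885,.1205):print("post",z,pix("wrist",P+[0,0,z]).round(1))
print(E,Q[:,0],Q[:,1],o["grip_width"],o["ft_force"])
E
```

```text
0.008 [array([277.3, 221.3]), array([277.3, 237.6]), array([277.3, 253.4])]
-0.011 [array([277.2, 232.5]), array([277.2, 250.3]), array([277.3, 267.5])]
-0.03 [array([277.1, 246.4]), array([277.1, 266.1]), array([277.2, 285. ])]
post 0.0885 [277.1 232.3]
post 0.1205 [277.  253.4]
[ 0.48987513 -0.45002157  0.10415168] [ 9.84915959e-01 -1.73030721e-01  9.60998870e-04] [-1.73031388e-01 -9.84916090e-01  6.59384222e-04] 3.5766766746611504e-05 [ 0.37916408 -0.31036595 -0.51186828]
```

The last look shows the post at crop (570,215) just ahead of the shut fingertips, so it was not gripped. I'll check where the pads really are, using the calibrated depth.

```bash
python3 - <<'E'
from h import *
o=bot.get_obs();Q=R.from_quat(o["tool_rot"]).as_matrix();E=o["eef_pos"]
Ti=np.linalg.inv(bot.camera_model("wrist")["T"])
for x,z in((.011,-.031),(.011,-.02),(.011,0),(0,-.008),(-.006,.008)):print(x,z,(Ti@np.r_[E+Q@[x,0,z],1])[2].round(4),pix("wrist",E+Q@[x,0,z])[1].round(1))
b=cv2.cvtColor(cv2.imread("pics/w14.png"),6)
for r in(225,235,245,250,255,260,270,280):print(r,b[r,255:300].tolist())
print(o["grip_width"],bot.tip_extent)
E
```

```text
0.011 -0.031 0.1477 247.2
0.011 -0.02 0.1582 238.7
0.011 0 0.1773 225.7
0 -0.008 0.1729 248.1
-0.006 0.008 0.1899 246.2
225 [180, 181, 181, 182, 181, 181, 182, 182, 181, 183, 184, 183, 186, 186, 187, 183, 183, 172, 136, 110, 111, 114, 109, 115, 141, 152, 143, 134, 119, 96, 76, 83, 84, 76, 71, 67, 63, 61, 58, 56, 54, 49, 49, 45, 43]
235 [55, 62, 78, 98, 118, 135, 161, 177, 184, 187, 186, 175, 119, 53, 34, 38, 38, 35, 36, 35, 37, 38, 37, 36, 36, 36, 36, 37, 41, 56, 68, 64, 59, 60, 59, 58, 57, 58, 57, 56, 54, 46, 46, 46, 46]
245 [58, 57, 58, 59, 58, 59, 62, 62, 63, 69, 69, 58, 43, 42, 53, 73, 87, 90, 91, 91, 90, 87, 85, 79, 69, 53, 40, 37, 37, 44, 63, 62, 60, 57, 54, 50, 47, 46, 47, 46, 46, 47, 47, 47, 49]
250 [58, 56, 57, 61, 64, 65, 65, 64, 59, 57, 65, 75, 77, 75, 76, 77, 77, 74, 75, 71, 56, 24, 20, 16, 16, 18, 33, 62, 75, 76, 76, 75, 75, 76, 77, 77, 74, 63, 58, 59, 59, 58, 55, 53, 52]
255 [57, 57, 58, 59, 57, 57, 54, 54, 59, 67, 74, 76, 77, 76, 76, 76, 76, 74, 75, 72, 58, 25, 18, 19, 14, 20, 35, 62, 75, 77, 75, 76, 76, 75, 75, 76, 75, 68, 54, 50, 49, 46, 41, 41, 45]
260 [19, 21, 20, 23, 20, 21, 20, 21, 28, 49, 72, 75, 76, 74, 76, 76, 75, 74, 77, 68, 43, 22, 15, 16, 16, 17, 28, 56, 74, 74, 75, 75, 74, 75, 75, 75, 78, 69, 45, 22, 22, 24, 21, 21, 21]
270 [43, 43, 43, 45, 44, 44, 45, 48, 61, 74, 76, 76, 76, 79, 75, 73, 75, 76, 74, 69, 37, 21, 16, 19, 19, 20, 24, 47, 73, 76, 77, 75, 77, 77, 75, 75, 76, 76, 73, 57, 48, 45, 44, 45, 42]
280 [22, 24, 21, 19, 20, 24, 26, 45, 70, 75, 79, 92, 98, 98, 99, 100, 99, 99, 97, 86, 38, 23, 26, 23, 23, 24, 31, 52, 95, 98, 99, 100, 98, 97, 98, 94, 82, 80, 76, 67, 42, 24, 20, 20, 21]
3.5766766746611504e-05 0.008
```

```bash
python3 -m jog '[[[0,0,0,0,0,0,180],[0,0,0,0,0,0,140],[0,0,0,0,0,0,140],[0.004,-0.0007,-0.002,0,0,0,140],[0.008,-0.0014,-0.005,0,0,0,140],[0.008,-0.0014,-0.005,0,0,0,140],[0.008,-0.0014,-0.005,0,0,0,200],[0.008,-0.0014,-0.005,0,0,0,255],[0.008,-0.0014,-0.005,0,0,0,255],[0.008,-0.0014,-0.005,0,0,0,255]]]'; python3 -m jog '[[[0,0,0,0,0,0,255],[0,0,0,0,0,0,255]]]';  python3 - <<'E'
from h import *
b=cv2.cvtColor(snap("wrist","w15.png"),6)
for r in range(215,290,6):print(r,b[r,250:305:2].tolist())
E
```

```text
clock: 14.38
eef_pos: [0.4977, -0.4513, 0.0986]
tool_rot: [0.996, -0.087, 0.0, 0.0]
ft_force: [-0.4, 0.1, -0.0]
grip_width: -0.0003
clock: 14.55
eef_pos: [0.4977, -0.4513, 0.0987]
tool_rot: [0.996, -0.087, 0.0, 0.0]
ft_force: [0.0, -0.3, 0.1]
grip_width: 0.0001
215 [51, 52, 58, 52, 58, 56, 55, 52, 52, 71, 206, 225, 215, 169, 82, 77, 60, 58, 58, 61, 56, 48, 48, 46, 43, 40, 43, 50]
221 [42, 43, 43, 42, 47, 47, 48, 44, 47, 59, 199, 225, 218, 178, 69, 60, 60, 55, 53, 55, 58, 56, 56, 48, 45, 43, 49, 53]
227 [62, 52, 44, 44, 49, 49, 57, 79, 84, 72, 176, 221, 220, 184, 79, 67, 70, 73, 75, 66, 51, 47, 47, 42, 43, 49, 47, 49]
233 [189, 188, 185, 182, 175, 154, 132, 99, 75, 72, 125, 213, 219, 189, 87, 54, 62, 76, 80, 72, 63, 57, 60, 51, 48, 44, 41, 42]
239 [183, 182, 182, 181, 182, 182, 183, 184, 184, 186, 187, 183, 138, 131, 144, 145, 121, 89, 70, 61, 62, 63, 67, 68, 58, 53, 49, 46]
245 [186, 188, 188, 188, 188, 187, 186, 186, 180, 77, 36, 41, 38, 34, 35, 34, 37, 77, 66, 61, 58, 59, 55, 49, 47, 46, 48, 49]
251 [49, 54, 61, 59, 64, 74, 86, 115, 78, 74, 74, 76, 72, 22, 19, 24, 63, 75, 76, 76, 75, 59, 48, 46, 48, 44, 46, 49]
257 [57, 55, 44, 22, 24, 24, 20, 43, 75, 77, 76, 74, 69, 19, 18, 15, 53, 75, 76, 74, 76, 65, 24, 22, 22, 22, 33, 52]
263 [47, 21, 25, 18, 22, 16, 22, 60, 75, 76, 76, 75, 70, 23, 16, 20, 53, 75, 77, 75, 77, 70, 24, 21, 19, 18, 23, 22]
269 [33, 32, 33, 33, 34, 32, 39, 74, 75, 76, 75, 76, 66, 21, 20, 14, 47, 75, 76, 73, 75, 75, 47, 30, 28, 29, 31, 35]
275 [23, 24, 19, 15, 22, 19, 41, 75, 75, 75, 75, 75, 68, 20, 15, 19, 46, 75, 76, 75, 75, 76, 63, 24, 21, 22, 16, 21]
281 [21, 18, 21, 22, 22, 20, 34, 69, 151, 188, 194, 193, 171, 49, 50, 49, 107, 192, 192, 189, 167, 96, 44, 24, 20, 22, 18, 22]
287 [26, 28, 22, 21, 22, 23, 28, 22, 19, 20, 20, 89, 190, 54, 55, 58, 121, 116, 19, 22, 22, 23, 30, 25, 19, 21, 19, 23]
```

```bash
python3 -m jog '[[[0,0,0,0,0,0,180],[0,0,0,0,0,0,140],[0,0,0,0,0,0,140],[-0.004,0.0007,0,0,0,0,140],[-0.008,0.0014,0,0,0,0,140],[-0.008,0.0014,-0.002,0,0,0,140],[-0.008,0.0014,-0.004,0,0,0,140],[-0.008,0.0014,-0.006,0,0,0,140],[-0.008,0.0014,-0.006,0,0,0,140]]]';python3 -m jog '[[[0,0,-0.002,0,0,0,140],[0,0,-0.004,0,0,0,140],[0,0,-0.004,0,0,0,140]]]';  python3 - <<'E'
from h import *
o=bot.get_obs();print(o["ft_force"],o["eef_pos"])
E
```

```text
clock: 15.35
eef_pos: [0.4894, -0.4496, 0.0918]
tool_rot: [0.996, -0.087, -0.0, -0.0]
ft_force: [-0.7, 0.0, -0.8]
grip_width: 0.0386
clock: 15.6
eef_pos: [0.4896, -0.4496, 0.0878]
tool_rot: [0.996, -0.087, -0.0, -0.0]
ft_force: [-0.3, 0.1, -0.4]
grip_width: 0.0385
[-0.29517     0.12544828 -0.43115869] [ 0.48956473 -0.44963457  0.08784674]
```

```bash
python3 -m jog '[[[0,0,0,0,0,0,200],[0,0,0,0,0,0,255],[0,0,0,0,0,0,255],[0,0,0,0,0,0,255],[0,0,0,0,0,0,255]]]'
```

```text
clock: 16.02
eef_pos: [0.4906, -0.4486, 0.0887]
tool_rot: [0.996, -0.086, 0.001, -0.001]
ft_force: [2.5, 5.1, 0.8]
grip_width: 0.0067
```

```bash
python3 -m jog '[[[0,0,0,0,0,0,200],[0,0,0,0,0,0,180],[0,0.001,-0.003,0,0,0,180],[0,0.001,-0.005,0,0,0,180],[0,0.001,-0.005,0,0,0,180],[0,0.001,-0.005,0,0,0,255],[0,0.001,-0.005,0,0,0,255],[0,0.001,-0.005,0,0,0,255],[0,0.001,-0.005,0,0,0,255]]]'; python3 - <<'E'
from h import *
o=bot.get_obs();p=o["eef_pos"];H=np.array([.5276,-.384,0])
d=p-H;s=SR.inv().apply(d);print(p,"rel hinge",s.round(4),np.hypot(*s[:2]),np.degrees(np.arctan2(-s[0],-s[1])),o["ft_force"].round(1),o["grip_width"])
a0=np.arctan2(-s[0],-s[1])
for q in np.r_[np.degrees(a0),range(30,100,10)]:
    t=np.radians(q);c=SR.apply(.075*np.array([-np.sin(t),-np.cos(t),0]))
    if abs(t-a0)<1e-9:c0=c
    print(round(q),(c-c0)[:2].round(4))
E
```

```text
clock: 16.77
eef_pos: [0.4898, -0.4485, 0.0834]
tool_rot: [0.996, -0.087, 0.0, -0.0]
ft_force: [0.6, 1.2, -0.4]
grip_width: 0.0076
[ 0.48980568 -0.44854786  0.08341583] rel hinge [-0.026  -0.0701  0.0834] 0.07479864093510437 20.350000535186776 [ 0.6  1.2 -0.4] 0.007590888849282779
20 [0. 0.]
30 [-0.0103  0.0073]
40 [-0.0196  0.0165]
50 [-0.0271  0.0272]
60 [-0.0326  0.0391]
70 [-0.036   0.0517]
80 [-0.0371  0.0647]
90 [-0.036   0.0777]
```

Post is gripped (7.6 mm reading, i.e. 11 mm with the same 3.5 mm offset), 74.8 mm from the hinge. Now swinging the keeper.

```bash
python3 -m jog '[[[-0.005,0.0035,0,0,0,0,255],[-0.0103,0.0073,0,0,0,0,255],[-0.015,0.0118,0,0,0,0,255],[-0.0196,0.0165,0,0,0,0,255],[-0.0236,0.0217,0,0,0,0,255],[-0.0271,0.0272,0,0,0,0,255],[-0.0271,0.0272,0,0,0,0,255]]]'
```

```text
clock: 17.35
eef_pos: [0.4588, -0.4218, 0.0836]
tool_rot: [0.996, -0.088, -0.003, 0.001]
ft_force: [-7.1, -4.4, -0.8]
grip_width: 0.0073
```

```bash
python3 -m jog '[[[0,0,0,0,0,0,255],[-0.003,0.006,0,0,0,0,255],[-0.0055,0.0119,0,0,0,0,255],[-0.0074,0.018,0,0,0,0,255],[-0.0089,0.0245,0,0,0,0,255],[-0.0097,0.031,0,0,0,0,255],[-0.0097,0.031,0,0,0,0,255]]]'; python3 - <<'E'
from h import *
o=bot.get_obs();p=o["eef_pos"];s=SR.inv().apply(p-[.5276,-.384,0]);print(s,np.hypot(*s[:2]),np.degrees(np.arctan2(-s[0],-s[1])),o["ft_force"].round(1),o["grip_width"])
E
```

```text
clock: 17.93
eef_pos: [0.4451, -0.39, 0.0834]
tool_rot: [0.996, -0.088, -0.006, 0.001]
ft_force: [-10.7, 0.7, 0.9]
grip_width: 0.0071
[-0.08019696 -0.0202055   0.08344946] 0.0827031692764991 75.85873089230786 [-10.7   0.7   0.9] 0.007062595454720382
```

```bash
python3 -m jog '[[[0,0,0,0,0,0,200],[0,0,0,0,0,0,180],[0,0,0,0,0,0,180],[0,0,0,0,0,0,180]]]'; python3 - <<'E'
from h import *
im=snap("wrist","w16.png");sd=snap("side","s16.png")
g=cv2.cvtColor(im,6)
for p,n in((M+[0,0,.063],"end"),(M+[0,0,.008],"flange")):print(n,pix("wrist",p).round(1),pix("side",p).round(1))
g2=cv2.cvtColor(sd,6)
print(pix("side",[.4551,-.3885,.1205]),pix("side",[.4454,-.39,.1205]))
for r in range(165,206,3):print(r,g2[r,276:316:1].tolist())
E
```

```text
clock: 18.27
eef_pos: [0.4532, -0.3903, 0.0838]
tool_rot: [0.996, -0.087, 0.0, -0.0]
ft_force: [-0.8, -0.9, 1.0]
grip_width: 0.0253
end [179.4 224.6] [292.7 178. ]
flange [209.2 192.6] [292.  196.9]
[309.78843194 178.28990194] [313.87060506 178.54005917]
165 [255, 254, 254, 250, 248, 244, 223, 231, 238, 239, 251, 254, 235, 98, 74, 74, 71, 70, 70, 72, 73, 72, 64, 47, 34, 40, 60, 74, 70, 57, 44, 36, 37, 41, 43, 47, 51, 51, 50, 48]
168 [230, 165, 168, 172, 174, 189, 203, 189, 203, 196, 147, 160, 237, 253, 237, 123, 73, 70, 70, 69, 68, 67, 69, 60, 44, 36, 35, 34, 35, 36, 36, 35, 36, 40, 42, 45, 50, 46, 40, 41]
171 [254, 252, 246, 251, 254, 255, 255, 255, 254, 254, 253, 253, 254, 255, 255, 255, 248, 160, 77, 77, 75, 72, 73, 69, 53, 36, 45, 61, 65, 69, 72, 64, 45, 37, 40, 43, 48, 59, 53, 42]
174 [211, 252, 255, 255, 255, 255, 255, 255, 255, 255, 255, 255, 255, 255, 254, 255, 255, 255, 248, 159, 80, 78, 79, 78, 75, 73, 70, 67, 73, 60, 37, 36, 35, 36, 39, 60, 127, 138, 87, 40]
177 [143, 143, 230, 254, 255, 255, 254, 228, 106, 148, 165, 168, 165, 156, 136, 132, 132, 131, 129, 132, 133, 109, 7
[... 1072 characters left out ...]
 87, 89, 110, 117, 147, 218, 236, 234, 235, 234, 179, 76, 72, 68, 65, 65, 63, 62, 61, 60, 61, 61, 63, 67]
198 [72, 62, 68, 75, 123, 237, 232, 213, 233, 233, 234, 234, 235, 237, 225, 174, 138, 161, 170, 216, 236, 235, 235, 235, 234, 232, 180, 130, 121, 92, 82, 68, 67, 67, 66, 65, 66, 66, 67, 66]
201 [76, 69, 157, 244, 252, 252, 220, 124, 130, 123, 176, 225, 234, 235, 235, 235, 234, 234, 232, 232, 231, 231, 227, 218, 181, 171, 243, 253, 253, 253, 253, 253, 253, 250, 208, 124, 107, 87, 76, 71]
204 [245, 252, 253, 253, 253, 252, 222, 109, 118, 123, 122, 166, 179, 165, 155, 151, 151, 154, 152, 162, 163, 191, 247, 253, 253, 253, 253, 253, 253, 253, 253, 250, 219, 162, 142, 158, 206, 236, 250, 252]
```

Releasing let the tool spring back with no force. The spindle is still upright in the side view (grip columns 289–296 against 292.7 predicted). I'll use the half-open jaws as a cage and push the post the rest of the way in +y.

```bash
python3 -m jog '[[[0,0,0,0,0,0,215],[0,0.002,0,0,0,0,215],[0,0.006,0,0,0,0,215],[0.0005,0.01,0,0,0,0,215],[0.001,0.014,0,0,0,0,215],[0.0015,0.018,0,0,0,0,215],[0.0015,0.018,0,0,0,0,215]]]'; python3 - <<'E'
from h import *
o=bot.get_obs();print(o["ft_force"].round(1),o["grip_width"])
g2=cv2.cvtColor(snap("side","s17.png"),6)
H=np.array([.5276,-.384,.0885])
for q in(60,76,90):
    t=np.radians(q);c=H+SR.apply(.075*np.array([-np.sin(t),-np.cos(t),0]));print(q,pix("side",c).round(1),pix("side",c+[0,0,.032]).round(1))
for r in range(174,198,2):print(r,g2[r,286:320].tolist())
E
```

```text
clock: 18.95
eef_pos: [0.4546, -0.3715, 0.0835]
tool_rot: [0.996, -0.086, -0.0, -0.0]
ft_force: [0.5, 0.7, 0.3]
grip_width: 0.0136
[0.5 0.7 0.3] 0.013561099046184187
60 [309.8 184.2] [310.6 173.5]
76 [310.  189.1] [310.8 178.3]
90 [308.2 193.2] [309.  182.4]
174 [255, 255, 255, 255, 254, 255, 255, 255, 248, 158, 80, 79, 69, 46, 39, 54, 65, 69, 67, 54, 40, 36, 40, 42, 42, 46, 58, 56, 39, 98, 100, 67, 66, 69]
176 [159, 149, 147, 144, 142, 135, 128, 128, 130, 172, 150, 85, 82, 64, 43, 41, 41, 43, 48, 49, 46, 37, 37, 45, 49, 50, 62, 55, 40, 83, 86, 67, 68, 70]
178 [148, 197, 185, 128, 121, 132, 134, 134, 132, 132, 133, 121, 91, 71, 70, 70, 72, 92, 78, 46, 44, 41, 36, 39, 102, 146, 127, 68, 54, 78, 75, 67, 69, 74]
180 [255, 255, 253, 198, 65, 74, 83, 96, 98, 84, 81, 141, 132, 76, 73, 69, 82, 97, 76, 54, 64, 56, 45, 45, 105, 145, 125, 67, 73, 90, 82, 74, 75, 75]
182 [254, 254, 252, 190, 85, 133, 143, 137, 162, 149, 101, 143, 130, 68, 67, 65, 80, 81, 60, 47, 57, 53, 47, 48, 125, 157, 117, 53, 92, 95, 66, 65, 68, 69]
184 [228, 230, 213, 138, 68, 76, 81, 87, 88, 85, 82, 143, 132, 75, 76, 75, 
[... 304 characters left out ...]
 87, 118, 132, 129, 125, 101, 129, 158, 130, 89, 73, 70, 72, 77, 87, 95, 96]
190 [197, 182, 136, 91, 68, 77, 83, 86, 86, 83, 100, 200, 235, 234, 233, 233, 233, 220, 204, 167, 98, 65, 76, 84, 83, 67, 61, 71, 74, 72, 68, 66, 68, 70]
192 [238, 235, 185, 84, 70, 79, 83, 86, 86, 82, 94, 148, 152, 142, 173, 211, 236, 239, 235, 235, 203, 122, 81, 85, 83, 73, 65, 65, 64, 62, 62, 64, 68, 71]
194 [235, 233, 183, 87, 74, 78, 83, 87, 87, 83, 121, 209, 235, 235, 234, 203, 120, 75, 103, 134, 146, 141, 164, 221, 181, 70, 63, 64, 66, 66, 66, 66, 65, 67]
196 [238, 238, 205, 119, 82, 117, 135, 138, 128, 98, 162, 225, 234, 235, 236, 236, 202, 117, 66, 66, 68, 69, 65, 62, 63, 61, 62, 63, 63, 65, 68, 71, 75, 77]
```

```bash
python3 -m jog '[[[0,0.003,0,0,0,0,215],[0.001,0.006,0,0,0,0,215],[0.001,0.008,0,0,0,0,215],[0.001,0.008,0,0,0,0,215]]]'
```

```text
clock: 19.33
eef_pos: [0.4552, -0.3677, 0.0837]
tool_rot: [0.996, -0.088, -0.0, 0.003]
ft_force: [-1.6, -8.1, -2.4]
grip_width: 0.0133
```

```bash
python3 -m jog '[[[0,-0.004,0,0,0,0,215],[0,-0.007,0,0,0,0,200],[0,-0.007,0,0,0,0,180],[0,-0.007,0,0,0,0,180],[0,-0.007,0.015,0,0,0,180],[0,-0.007,0.035,0,0,0,180],[0,-0.007,0.065,0,0,0,180],[-0.02,-0.007,0.1,0,0,0,180],[-0.04,-0.007,0.13,0,0,0,180],[-0.04,-0.007,0.13,0,0,0,180]]]'; python3 - <<'E'
from h import *
import time
im=snap("wrist","w18.png");m=bot.camera_model("wrist")
H=np.array([.5276,-.384,.0885])
for q in(75,83,90):
    t=np.radians(q);c=H+SR.apply(.075*np.array([-np.sin(t),-np.cos(t),0]));print(q,"bar end/post",pix("wrist",c).round(1),pix("wrist",c+[0,0,.032]).round(1))
S=np.array([.4896,-.3578,0]);print("hinge",pix("wrist",H).round(1),"spindle end",pix("wrist",S+[0,0,.136]).round(1))
g=cv2.cvtColor(im,6);b=cv2.GaussianBlur(g,(3,3),0)
x,y=pix("wrist",S+[0,0,.136]).astype(int)
# dark round tops
msk=((b>55)&(b<150)).astype(np.uint8)
c=cv2.HoughCircles(cv2.resize(b,None,fx=3,fy=3,interpolation=3),cv2.HOUGH_GRADIENT,1,25,param1=80,param2=25,minRadius=12,maxRadius=60)
if c is not None:
    for q in c[0]:
        if abs(q[0]/3-x)<60 and abs(q[1]/3-y)<70:print((q/3).round(1))
for r in range(y-8,y+50,4):print(r,g[r,x-24:x+50:2].tolist())
E
```

```text
clock: 20.17
eef_pos: [0.4156, -0.3735, 0.221]
tool_rot: [0.996, -0.087, 0.004, 0.003]
ft_force: [1.4, -1.2, 1.2]
grip_width: 0.0251
75 bar end/post [287.9 154.6] [289.2 158.5]
83 bar end/post [277.6 156.6] [277.7 160.7]
90 bar end/post [268.4 157.2] [267.4 161.4]
hinge [267.5  75.4] spindle end [242.7 123. ]
[243.5 122.8  12.9]
[275.5  77.5  18. ]
[266.5  74.5   8. ]
[297.8 181.5  18. ]
[285.5  79.5  13.9]
[296.5 190.5  14.2]
[242.5  78.5  18.7]
[254.5  73.5  14.2]
[283.5 153.5  10.2]
[275.5  67.5   8. ]
[284.5  69.5   4.2]
[267.5  83.5   8.4]
[220.2  67.8   4.4]
[265.5 163.5   9.8]
[283.8 166.5   4.7]
[224.5 165.5   4.2]
[275.2 152.5   5.6]
[275.5 163.5   8. ]
[257.5  82.5   5.4]
[226.5 151.5   6.3]
115 [121, 242, 248, 231, 220, 220, 219, 165, 118, 118, 116, 119, 121, 120, 117, 114, 109, 106, 192, 223, 219, 188, 222, 221, 217, 217, 224, 209, 245, 247, 244, 138, 113, 113, 111, 111, 114]
119 [119, 230, 247, 225, 221, 218, 189, 120, 118, 118, 118, 120, 118, 116, 117, 117, 117, 101, 96, 139, 218, 191, 222, 222, 217, 218, 224, 199, 244, 247, 244, 138, 115, 114, 110, 111, 113]
123 [118, 
[... 1751 characters left out ...]
6, 115, 116, 114, 113, 115, 114, 114, 112, 114, 113, 99, 116, 118, 116, 116, 96, 131, 111, 112, 109, 113, 114, 113, 111, 114, 113]
163 [117, 135, 210, 215, 179, 115, 115, 117, 116, 116, 118, 114, 115, 115, 115, 115, 115, 114, 112, 115, 112, 104, 118, 116, 117, 118, 109, 117, 114, 113, 109, 126, 201, 209, 150, 113, 114]
167 [118, 155, 224, 224, 219, 118, 115, 116, 116, 117, 118, 114, 114, 112, 114, 117, 116, 115, 113, 116, 113, 112, 110, 109, 110, 102, 112, 111, 112, 112, 110, 183, 226, 226, 213, 116, 115]
171 [117, 119, 117, 120, 118, 115, 115, 116, 117, 116, 118, 116, 114, 113, 115, 117, 113, 113, 112, 113, 113, 112, 116, 118, 113, 113, 113, 113, 113, 112, 109, 114, 115, 116, 112, 111, 114]
```

```bash
python3 -m jog '[[[0,0,0,0,0,0,180],[0,0,0,0,0,0,180],[0,0,0,0,0,0,180],[0,0,0,0,0,0,180]]]'; python3 - <<'E'
from h import *
a=cv2.imread("pics/side0.png");b=snap("side","s18.png")
for n,(y0,y1,x0,x1) in(("bottle",(222,265,296,320)),("brush",(232,262,208,246))):
    m=cv2.matchTemplate(b[y0-10:y1+10,x0-10:x1+10],a[y0:y1,x0:x1],5);v=cv2.minMaxLoc(m);print(n,round(v[1],3),v[3][0]-10,v[3][1]-10)
print(bot.job_done())
E
```

```text
clock: 20.55
eef_pos: [0.4152, -0.3709, 0.2118]
tool_rot: [0.996, -0.087, -0.001, -0.001]
ft_force: [-0.1, -0.0, 0.0]
grip_width: 0.0251
bottle 1.0 0 0
brush 0.996 0 0
the job is handed in; nothing more can be done
None
```

I drew the spindle out of its rest and tipped its foot into the half collar at about 22–25° lean. I then straightened it, slid it home and swung the keeper shut. The job was handed in at 20.6 s; no verdict was reported.

**Last checks**
- **Spindle:** upright, with its end within about 1 px of where it should be. The downward press met the seat at about 59–60 mm depth.
- **Keeper:** the bar and post line up with the fully shut position, about 90°, and the bar stopped hard with about 8 N on it.
- **Bystanders:** the bottle and brush show no movement in the side camera.
- **Robot:** clear of everything, with no force on the tool.

**What went wrong or disagreed**
- **Pads:** they seemed to sit well behind the stated fingertip position, and the finger opening read about 3.5 mm low. Two closes missed the post because the pads were above it, so I went lower.
- **Spindle in the jaws:** it pivoted about 2.5° when the foot touched the collar.
- **Keeper swing:** the drag along the arc built up about 11 N with the tool 8 mm off its path, for a reason I did not find. I released the post and finished by pushing it with half-open jaws.
- **Lean at the collar:** the foot position and lean for the first step came from the arm's pose and the wrist images, not from a direct measurement.

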